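Pack the whistle from the blue-marked stock box

TASK

A customer wants the wooden whistle from the stock box marked blue: open that box only, take the whistle out and lay it gently, flat on the floor of the open gift box next to the tin, without dropping it. Then shut the blue box again, and leave the other boxes shut and the tin and everything else on the counter where they are.

Things in the scene. Friction and masses are not known exactly. Their poses are not given: they have to be found in the camera images.
- lid_blue (a joint): hinge of the blue box's lid: 0 closed, grows as its front edge rises; 1.57 is upright, stop at 1.9 rad. A friction hinge: the lid (80 g) stays at any angle and needs 1 to 1.5 N at the pull tab to turn either way.
- lid_blue_tab (a point): grip point of the blue lid's pull tab: a blue tongue 14 mm wide (across the box), 8 mm thick, standing 34 mm out from the lid's front edge in the plane of the lid; the point is 24 mm out, half-way through its width and thickness. With the lid closed it sticks out level in front of the box towards the robot, 66 mm above the table with free space below, and about 98 mm clear of the next box's tab. Its distance from the hinge line is 154 mm.
- lid_blue_hinge (a point): middle of the hinge line of the blue lid, on the far upper rim of the blue box, 62 mm above the table. The hinge line runs along the box's y; the lid's underside lies in the plane through this point, so that the tab's point is 4 mm off that plane on the lid's outer side.
- box_blue: the stock box whose lid carries a blue disc (48 mm) and blue pull tab: plywood, 130 mm (its x, front to back) x 100 mm (its y) x 50 mm, walls and floor 6 mm, fixed to the board. Origin at the centre of its underside, x points from the front (tab side) to the hinge side, z up. The lid adds 8 mm. One of four alike boxes in a row 112 mm apart (12 mm gaps) on a fixed dark board 12 mm thick; their order varies.
- whistle_blue_mid (a point): centre of the blue whistle (half-way up), which lies flat in the closed blue box on its floor, roughly along the box's x (up to 0.22 rad off): a wooden block whistle 96 mm long (x) x 22 mm wide (y) x 20 mm high (z), 30 to 65 g, with a pale lower mouthpiece 12 mm high over the 24 mm at its -x end. x runs along it, z up.
- gift_box: fixed open brown gift box with red band and white lining, 170 mm (its x) x 130 mm (its y) x 45 mm high, walls and floor 6 mm, on the table to the left or the right of the row. Origin at the centre of its underside, z up. The tin stands in it near the -y wall; the half on its +y side is empty.
- tin: small aluminium tin with blue lid, loose, 43 mm across, 42 mm tall, upright in the gift box; origin at the centre of its underside
- lid_red (a joint): hinge of the lid of the box with the red disc and tab, same make as the blue one: 0 closed. To be left shut.
- box_red: the fixed box with the red disc and tab, same size and origin as box_blue; its lid's tab stands 34 mm out in front
- lid_yellow (a joint): hinge of the lid of the box with the yellow disc and tab, same make as the blue one: 0 closed. To be left shut.
- box_yellow: the fixed box with the yellow disc and tab, same size and origin as box_blue; its lid's tab stands 34 mm out in front
- lid_green (a joint): hinge of the lid of the box with the green disc and tab, same make as the blue one: 0 closed. To be left shut.
- box_green: the fixed box with the green disc and tab, same size and origin as box_blue; its lid's tab stands 34 mm out in front
- coaster_tray: fixed black tray of coasters 150 x 130 x 30 mm, on the other side of the row from the gift box; origin at the centre of its underside
- card_holder: bystander in front of the row, loose: small wooden block 30 x 60 x 18 mm with an upright white card, 58 mm tall over all; origin at the centre of its underside
- horse: bystander in front of the row, loose: red painted wooden horse, 62 mm long (along its y), 64 mm tall; origin at the centre of its underside
- ribbon_spool: bystander in front of the row, loose: red ribbon spool standing on its flat end, 64 mm across, 26 mm tall; origin at the centre of its underside
- jar: bystander behind the row, loose: glass jar with wooden cap, 68 mm across, 110 mm tall; origin at the centre of its underside
- mug: bystander behind the row, loose: white mug, 76 mm across with handle on its +y side, 85 mm tall; origin at the centre of its underside
- diffuser: bystander behind the row, loose: amber bottle with black cap, 60 mm across, 150 mm tall; origin at the centre of its underside
- whistle_blue: the same blue whistle, origin at the centre of its underside (10 mm below its centre), same axes

How it is judged:
By the outcome, as a careful person would: the job done as asked, in the order asked, and still so for the second after the job is handed in, with the robot touching nothing.
It also fails if it takes over 72 s, if anything falls off the work surface, if the arm or the gripper's body presses on something with over 40 N, if the wrist force passes 120 N, or if a joint passes its speed limit or range.

ROBOT

A 6-joint arm with a two-finger parallel gripper is mounted at the origin on the work surface. World frame = base frame: x ahead of the robot, y to its left, z up, the work surface at z = 0. Lengths are in m, angles in rad, forces in N, time in s.
With the tool pointing down it reaches from about 0.425 to 1.125 m from the base axis. Payload 14.9 kg.
Tool frame: the origin (TCP) lies midway between the tips of the shut fingers; the grasp point (between the pads) lies 19 mm behind it; z points along the fingers, y is the line along which they close (so a half turn about z gives the same grasp; the last joint's range is limited). The gripper opens to 91 mm and grips with 3 to 60 N. Pads are 32 mm wide; open, the fingers measure 118 mm over their backs; the gripper's body (76 mm by 178 mm) begins 60 mm behind the grasp point.
Start: joints at [-1.169, 0.379, 1.734, -0, 1.028, -0.033], TCP at [0.295, -0.635, 0.214] pointing down, gripper open.
Joint ranges: [-2.77, 2.77], [-0.74, 2.19], [0, 2.66], [-1.06, 4.2], [0.31, 2.87], [-3.08, 3.08]. Speed limits (rad/s): [1.89, 1.89, 2.39, 3.14, 3.14, 3.14].

INTERFACE

Orientations are given as [roll, pitch, yaw] about the fixed x, y, z axes, in that order (R = Rz(yaw) Ry(pitch) Rx(roll)).
In Python, from rig import bot gives the robot as it stands.
- The arm moves only by the shell command python3 -m pendant 'ROWS' [FORCE]. ROWS is JSON, a list of rows, each an object of numbers: "dx", "dy", "dz": the shift along the tool's x, y, z in units of 0.4 m (1.0 is 0.4 m); "ax", "ay", "az": the turn, a rotation vector about the tool's x, y, z in units of 60 degrees (1.0 is 60 degrees); "grip": the gripper command: -1 is shut, 1 is fully open, values between are in proportion. A call has 1 to 10 rows; each row is the pose to reach, as a shift and turn from the pose commanded when the call began, along the tool's axes at that moment; what a row does not reach only later rows make up. A row lasts 1/8 s, in which the tool goes at most 62.5 mm and 10.7 degrees, less where a joint would pass 70% of its speed; a pose out of reach is approached as far as the arm can. A call with a number of a shift or a turn outside -1 to 1 is refused whole. A call with a gripper value outside its range is refused whole. The fingers move at their own pace and stop on an object; FORCE is the grip in N (left out, the last holds). Time passes only in rows, so rows that repeat a pose let the fingers close. It gives the time, the measured TCP pose, the force, the opening and the grip force at its end, in the units of the state.
- bot.state(): the state, without advancing time (a new reading comes with each control period).
- bot.grab_frame(name): name is "scene" or "top" or "wrist"; returns a dict with "frame" (400x640x3 uint8, blue, green, red), "range_z" (400x640 float32, m along the optical axis (not along the pixel's ray), 0 where there is no reading), "fx", "fy", "cx", "cy" (pixels), "extrinsics" (4x4, takes a point from camera to world coordinates); the wrist camera has in their place "tool_from_camera" (4x4, takes a point from camera to tool coordinates, whose origin is the TCP and whose axes are the flange's). Camera axes: x right, y down, z forward; pixel columns grow to the right and rows downward; lengths in m; the calibration is good to about 2 mm. The wrist camera is an equidistant fisheye: a pixel r from the principal point sees the ray r / f radians off the axis. A picture is of the moment at which its call begins: read the wrist's pose just before it.
- bot.finish_job(): hands the job in; it is judged then, once.
The state is a dict: "clock": time; "joint_pos": joint angles; "joint_velocities": joint speeds; "tau": joint torques, N m; "tcp_pos": TCP position; "orientation": TCP orientation; "force": force on the tool from outside, world axes, zero at the start; "moment": the same for the moment, N m; "width": finger opening in m; "finger_force": force on a finger pad.
Only numpy, scipy, OpenCV 4.12 (cv2) and the standard library are available. Lean on these libraries where they do the work, as an engineer would, in place of code of your own. Each camera call takes 0.05 s, during which the arm holds its last target. There are 200 camera calls.

## Working session

There is one attempt and no reset: what is moved stays moved. The work goes in short steps, Python scripts to look and compute and a shell command to move; the robot and the scene stay as the last step left them, time stands still between calls to the robot, and variables do not carry over. Pictures are saved under pics/ and viewed, at most 10 in all, crops included, and the job is handed in when it is done.

```bash
ls; mkdir -p pics
cat > h.py <<'E'
import numpy as np, cv2
from rig import bot
from scipy.spatial.transform import Rotation as R
def cloud(f):
    z=f["range_z"]; v,u=np.mgrid[0:z.shape[0],0:z.shape[1]]
    P=np.stack([(u-f["cx"])/f["fx"]*z,(v-f["cy"])/f["fy"]*z,z],-1)
    T=np.array(f["extrinsics"]); W=P@T[:3,:3].T+T[:3,3]; W[z==0]=np.nan
    return W
E
python3 - <<'E'
from h import *
for n in ("top","scene"):
    f=bot.grab_frame(n); cv2.imwrite(f"pics/{n}0.png",f["frame"]); np.savez(f"/tmp/{n}.npz",W=cloud(f),im=f["frame"])
    print(n,f["fx"],np.round(f["extrinsics"],3).tolist())
print(bot.state())
E
```

```text
pics
top 408.35426876666554 [[0.014, -0.99, 0.142, 0.408], [-1.0, -0.014, 0.007, -0.007], [-0.005, -0.142, -0.99, 1.066], [0.0, 0.0, 0.0, 1.0]]
scene 505.02452297798686 [[0.063, 0.824, -0.563, 1.384], [0.998, -0.051, 0.038, -0.08], [0.003, -0.564, -0.826, 1.288], [0.0, 0.0, 0.0, 1.0]]
{'clock': 0.1, 'joint_pos': array([-1.16927164e+00,  3.79340319e-01,  1.73472648e+00,  1.32501831e-05,
        1.02850490e+00, -3.33356135e-02]), 'joint_velocities': array([-0.00144868, -0.00078183, -0.00102632, -0.00014953,  0.00207883,
       -0.00083482]), 'tau': array([-1.71078016e-03, -7.65044117e+01, -4.35297847e+01,  6.51736278e-02,
        3.98297037e-02, -3.07985863e-05]), 'tcp_pos': array([ 0.29473336, -0.63453158,  0.21336287]), 'orientation': array([-3.14061453e+00, -4.39670422e-05,  4.34853431e-01]), 'force': array([-0.10204965, -0.1498533 ,  0.10218643]), 'moment': array([-0.0225558 ,  0.02237321, -0.00531131]), 'finger_force': 0.0, 'width': 0.09123536418115502}
```

View pics/top0.png

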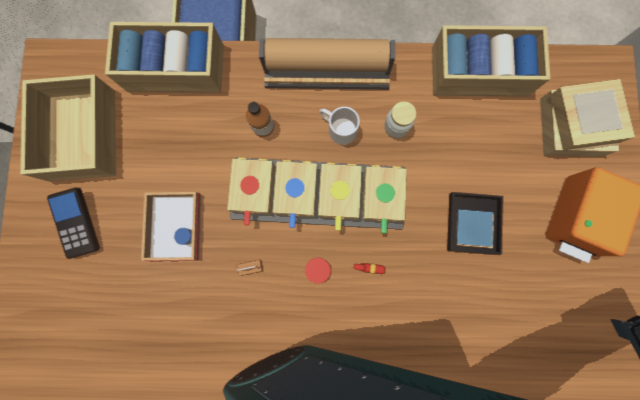

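View pics/scene0.png

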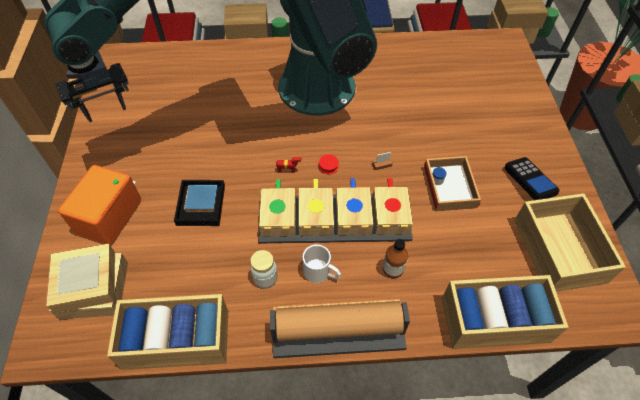

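The top view shows the blue box second in the row (disc at about 295,188 and tab at 293,221). The gift box is on its left at about (171,227), with the tin at (182,236). The spool sits below the row at (318,270) and the card holder at (249,268).

Run:
```python
from h import *
d=np.load("/tmp/top.npz"); W=d["W"]; hsv=cv2.cvtColor(d["im"],cv2.COLOR_BGR2HSV)
def col(name,lo,hi,box,dd=None):
    x0,y0,x1,y1=box; m=np.zeros(hsv.shape[:2],bool)
    m[y0:y1,x0:x1]=cv2.inRange(hsv,np.array(lo),np.array(hi))[y0:y1,x0:x1]>0
    m&=np.isfinite(W[...,0]); p=W[m]; print(name,len(p),np.round(np.median(p,0),4),np.round(p.mean(0),4),"min",np.round(p.min(0),3),"max",np.round(p.max(0),3)); return m
b=([105,120,60],[125,255,255])
col("blue disc",*b,(275,170,315,203)); col("blue tab",*b,(283,210,303,232))
col("tin",*b,(165,220,198,250))
col("red disc",[0,150,60],[8,255,255],(230,165,270,203)); col("green disc",[40,100,40],[85,255,255],(365,175,405,210))
col("green tab",[40,100,40],[85,255,255],(375,215,395,240))
col("red tab",[0,150,60],[8,255,255],(240,208,255,228))
col("spool",[0,150,60],[8,255,255],(300,255,335,287))
col("horse",[0,150,60],[8,255,255],(350,255,390,280))
# gift box: rim points 
def reg(name,box,zlo,zhi):
    x0,y0,x1,y1=box; p=W[y0:y1,x0:x1].reshape(-1,3); p=p[(p[:,2]>zlo)&(p[:,2]<zhi)]
    r=cv2.minAreaRect(p[:,:2].astype(np.float32)*1000); print(name,len(p),np.round(r[0],1),np.round(r[1],1),round(r[2],1),"zmax",round(p[:,2].max(),3),np.round(np.percentile(p,[2,98],0),3).tolist())
reg("gift rim",(135,185,208,268),.037,.06)
reg("gift floor",(150,200,192,255),-.005,.015)
reg("card",(230,255,268,280),.01,.08)
reg("lids",(222,150,412,222),.06,.09)
reg("diff",(240,95,280,140),.03,.2); reg("mug",(318,100,365,150),.03,.2); reg("table",(200,270,225,290),-.05,.05)
```

```text
blue disc 236 [0.5733 0.0764 0.0709] [0.5729 0.076  0.0708] min [0.551 0.055 0.065] max [0.594 0.097 0.075]
blue tab 61 [0.4919 0.0796 0.0706] [0.4922 0.0797 0.0706] min [0.477 0.072 0.066] max [0.507 0.085 0.075]
tin 168 [0.4503 0.3537 0.0467] [0.451  0.354  0.0468] min [0.433 0.336 0.042] max [0.468 0.372 0.051]
red disc 226 [0.5776 0.1879 0.0704] [0.5779 0.1879 0.0705] min [0.557 0.168 0.066] max [0.598 0.209 0.075]
green disc 233 [ 0.5635 -0.1479  0.0718] [ 0.563  -0.1478  0.0715] min [ 0.542 -0.168  0.067] max [ 0.584 -0.128  0.076]
green tab 68 [ 0.4804 -0.1447  0.0721] [ 0.4807 -0.1447  0.0696] min [ 0.466 -0.15  -0.005] max [ 0.498 -0.139  0.077]
red tab 72 [0.4956 0.1906 0.0701] [0.4962 0.1909 0.0697] min [0.48  0.183 0.03 ] max [0.514 0.206 0.076]
spool 518 [0.3709 0.0155 0.0249] [0.3707 0.016  0.0239] min [ 0.337 -0.015 -0.003] max [0.401 0.049 0.03 ]
horse 195 [ 0.3788 -0.1062  0.0447] [ 0.3791 -0.1112  0.0494] min [ 0.365 -0.149  0.001] max [ 0.39  -0.073  0.068]
gift rim 931 [477.1 390.4] [169.2 133.2] 1.2 zmax 0.053 [[0.393, 0.325, 0.038], [0.561, 0.456, 0.05]]
gift floor 1999 [475.8 398. ] [141.  109.7] 0.8 zmax 0.015 [[0.406, 0.349, 0.002], [0.544, 0.451, 0.011]]
card 283 [374.8 189.8] [29.7 60.4] 12.0 zmax 0.06 [[0.358, 0.16, 0.012], [0.391, 0.218, 0.058]]
lids 8688 [561.5  19.5] [436.7 161.4] 87.7 zmax 0.078 [[0.502, -0.19, 0.066], [0.637, 0.228, 0.074]]
diff 652 [746.8 167.7] [53.2 60. ] 30.3 zmax 0.155 [[0.72, 0.141, 0.034], [0.768, 0.194, 0.151]]
mug 560 [740.6 -32.3] [100.5  75. ] 87.4 zmax 0.089 [[0.704, -0.08, 0.031], [0.776, 0.011, 0.087]]
table 497 [342.  287.5] [48.4 64.1] 0.9 zmax 0.006 [[0.318, 0.257, -0.005], [0.366, 0.318, 0.003]]
```

```bash
cat >> h.py <<'E'
YAW=-0.043; C=np.array([.573,.076]); bx=np.array([np.cos(YAW),np.sin(YAW)]); HINGE=C+.065*bx
def down(yaw,tilt=0): return R.from_euler("z",yaw)*R.from_euler("y",-tilt)*R.from_euler("x",np.pi)
def lid(th,r=.156,tip=.015):   # tcp position to hold the tab at lid angle th, tool down
    s=-r*np.cos(th)+.004*np.sin(th); z=.062+r*np.sin(th)+.004*np.cos(th)
    return [*(HINGE+s*bx),z-tip]
def rows(T):
    s=bot.state(); p0=s["tcp_pos"]; R0=R.from_euler("xyz",s["orientation"])
    for p,Rt in T:
        d=R0.inv().apply(np.array(p)-p0)/.4; a=(R0.inv()*Rt).as_rotvec()/np.radians(60)
        print("d",np.round(d,3),"a",np.round(a,3))
E
python3 - <<'E'
from h import *
rows([((.39,-.28,.21),down(.2)),(np.array(lid(0))+[0,0,.1],down(YAW))])
E
```

```text
d [ 0.589 -0.703  0.009] a [-0.001  0.     0.224]
d [ 1.177 -1.422  0.157] a [-0.001  0.     0.456]
```

```bash
python3 -m pendant '[{"dx":0.3,"dy":-0.35,"az":0.11,"grip":1},{"dx":0.3,"dy":-0.35,"az":0.11,"grip":1},{"dx":0.59,"dy":-0.7,"az":0.22,"grip":1},{"dx":0.59,"dy":-0.7,"az":0.22,"grip":1},{"dx":0.82,"dy":-1.0,"dz":0.05,"az":0.3,"grip":1},{"dx":0.82,"dy":-1.0,"dz":0.05,"az":0.3,"grip":1},{"dx":0.82,"dy":-1.0,"dz":0.05,"az":0.3,"grip":1},{"dx":0.82,"dy":-1.0,"dz":0.05,"az":0.3,"grip":1},{"dx":0.82,"dy":-1.0,"dz":0.05,"az":0.3,"grip":1},{"dx":0.82,"dy":-1.0,"dz":0.05,"az":0.3,"grip":1}]' 10
python3 - <<'E'
from h import *
p=np.array(lid(0)); rows([(p+[0,0,.1],down(YAW)),(p,down(YAW))]); print(p)
E
```

```text
d [ 1.177 -1.422  0.157] a [-0.001  0.     0.456]
d [ 1.177 -1.422  0.407] a [-0.001  0.     0.456]
[0.48208412 0.07991179 0.051     ]$[0]: bad value
```

```bash
python3 -m pendant '[{"dx":0.3,"dy":-0.35,"dz":0.0,"ax":0.0,"ay":0.0,"az":0.11,"grip":1.0}]' 10
```

```text
clock: 0.22
tcp_pos: [0.3113, -0.5761, 0.2135]
orientation: [3.141, 0.0, 0.315]
force: [-0.4, 0.4, 1.6]
width: 0.0912
finger_force: 0.0
```

```bash
python3 -m pendant '[{"dx":0.2,"dy":-0.2,"az":0.1}]'
```

```text
$[0]: bad value
```

Run:
```python
from h import *
p=np.array(lid(0)); rows([(p+[0,0,.1],down(YAW)),(p,down(YAW))]); print(p)
```

```text
d [ 0.914 -1.427  0.155] a [ 0.001 -0.     0.342]
d [ 0.914 -1.427  0.405] a [ 0.001 -0.     0.342]
[0.48208412 0.07991179 0.051     ]
```

```bash
python3 -m pendant '[{"dx":0.64,"dy":-1.0,"dz":0.1,"ax":0,"ay":0,"az":0.24,"grip":1},{"dx":0.64,"dy":-1.0,"dz":0.1,"ax":0,"ay":0,"az":0.24,"grip":1},{"dx":0.64,"dy":-1.0,"dz":0.1,"ax":0,"ay":0,"az":0.24,"grip":1},{"dx":0.64,"dy":-1.0,"dz":0.1,"ax":0,"ay":0,"az":0.24,"grip":1},{"dx":0.64,"dy":-1.0,"dz":0.1,"ax":0,"ay":0,"az":0.24,"grip":1},{"dx":0.64,"dy":-1.0,"dz":0.1,"ax":0,"ay":0,"az":0.24,"grip":1},{"dx":0.64,"dy":-1.0,"dz":0.1,"ax":0,"ay":0,"az":0.24,"grip":1},{"dx":0.64,"dy":-1.0,"dz":0.1,"ax":0,"ay":0,"az":0.24,"grip":1}]' 10
python3 - <<'E'
from h import *
p=np.array(lid(0)); rows([(p+[0,0,.1],down(YAW)),(p,down(YAW))]); print(bot.state()["joint_pos"])
E
```

```text
clock: 1.23
tcp_pos: [0.4291, -0.1121, 0.1737]
orientation: [-3.141, 0.0, 0.07]
force: [1.6, -0.2, -0.5]
width: 0.0914
finger_force: 0.0
d [ 0.166 -0.47   0.057] a [-0.     0.     0.108]
d [ 0.166 -0.47   0.307] a [-0.     0.     0.108]
[-3.08296194e-01  2.39012859e-02  2.25977781e+00  1.49564040e-04
  8.58152710e-01  1.19276511e+00]
```

```bash
python3 -m pendant '[{"dx":0.166,"dy":-0.47,"dz":0.057,"ax":0,"ay":0,"az":0.108,"grip":0.2},{"dx":0.166,"dy":-0.47,"dz":0.057,"ax":0,"ay":0,"az":0.108,"grip":0.2},{"dx":0.166,"dy":-0.47,"dz":0.057,"ax":0,"ay":0,"az":0.108,"grip":0.2},{"dx":0.166,"dy":-0.47,"dz":0.057,"ax":0,"ay":0,"az":0.108,"grip":0.2},{"dx":0.166,"dy":-0.47,"dz":0.057,"ax":0,"ay":0,"az":0.108,"grip":0.2},{"dx":0.166,"dy":-0.47,"dz":0.057,"ax":0,"ay":0,"az":0.108,"grip":0.2}]' 10
python3 - <<'E'
from h import *
p=np.array(lid(0)); rows([(p,down(YAW))]); f=bot.grab_frame("wrist"); cv2.imwrite("pics/w1.png",f["frame"]); np.savez("/tmp/w1.npz",**f)
print(f["fx"],f["cx"],f["cy"],np.round(f["tool_from_camera"],3))
E
```

```text
clock: 1.98
tcp_pos: [0.4822, 0.0764, 0.1511]
orientation: [3.141, 0.0, -0.046]
force: [-1.1, 0.5, 1.0]
width: 0.055
finger_force: 0.0
d [-0.001 -0.009  0.25 ] a [ 0.     0.    -0.003]
309.70691628693146 313.32033631632436 203.32577602724015 [[-0.001 -0.958 -0.286  0.082]
 [ 1.    -0.001 -0.001  0.001]
 [ 0.    -0.286  0.958 -0.17 ]
 [ 0.     0.     0.     1.   ]]
```

View pics/w1.png

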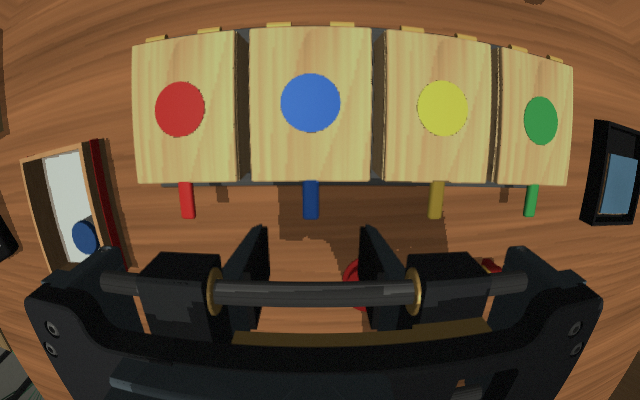

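The wrist view shows the blue tab at (311,182–219), blue disc at (310,102), and the fingers straddling it. I'll check the tab position from this picture.

```bash
cat >> h.py <<'E'
def wcloud(f,s):
    z=f["range_z"]; v,u=np.mgrid[0:z.shape[0],0:z.shape[1]]
    a=(u-f["cx"])/f["fx"]; b=(v-f["cy"])/f["fy"]; r=np.hypot(a,b)+1e-9; k=np.tan(r)/r
    P=np.stack([a*k*z,b*k*z,z],-1); T=np.array(f["tool_from_camera"]); P=P@T[:3,:3].T+T[:3,3]
    W=P@R.from_euler("xyz",s["orientation"]).as_matrix().T+s["tcp_pos"]; W[(z==0)|(r>1.4)]=np.nan
    return W
E
python3 - <<'E'
from h import *
f=np.load("/tmp/w1.npz"); W=wcloud(f,bot.state()); h=cv2.cvtColor(f["frame"],cv2.COLOR_BGR2HSV)
m=(cv2.inRange(h,np.array([100,120,40]),np.array([125,255,255]))>0)&np.isfinite(W[...,0])
for n,(a,b,c,d) in dict(tab=(295,182,325,225),disc=(270,60,350,140)).items():
    p=W[b:d,a:c][m[b:d,a:c]]; p=p[p[:,2]>.06]; print(n,len(p),np.round(np.median(p,0),4),np.round(p.min(0),4),np.round(p.max(0),4))
E
```

```text
tab 557 [0.4926 0.0777 0.0707] [0.4762 0.0704 0.0685] [0.5084 0.0846 0.0732]
disc 2679 [0.5733 0.0739 0.0708] [0.5499 0.0505 0.0683] [0.5966 0.0971 0.0734]
```

```bash
sed -i 's/C=np.array(\[.573,.076\])/C=np.array([.573,.0742])/' h.py
python3 -m pendant '[{"dx":0,"dy":-0.004,"dz":0.13,"ax":0,"ay":0,"az":0,"grip":0.2},{"dx":0,"dy":-0.004,"dz":0.25,"ax":0,"ay":0,"az":0,"grip":0.2},{"dx":0,"dy":-0.004,"dz":0.25,"ax":0,"ay":0,"az":0,"grip":0.2},{"dx":0,"dy":-0.004,"dz":0.25,"ax":0,"ay":0,"az":0,"grip":-1},{"dx":0,"dy":-0.004,"dz":0.25,"ax":0,"ay":0,"az":0,"grip":-1},{"dx":0,"dy":-0.004,"dz":0.25,"ax":0,"ay":0,"az":0,"grip":-1},{"dx":0,"dy":-0.004,"dz":0.25,"ax":0,"ay":0,"az":0,"grip":-1},{"dx":0,"dy":-0.004,"dz":0.25,"ax":0,"ay":0,"az":0,"grip":-1}]' 10
python3 - <<'E'
from h import *
print(lid(0)); rows([(lid(t),down(YAW)) for t in np.arange(.12,1.81,.12)])
E
```

```text
clock: 3.02
tcp_pos: [0.4829, 0.0791, 0.0514]
orientation: [3.141, -0.001, -0.045]
force: [1.6, -3.9, 0.9]
width: 0.0142
finger_force: 10.0
[np.float64(0.4820841165378451), np.float64(0.07811179425530983), np.float64(0.051000000000000004)]
d [ 0.002  0.002 -0.046] a [ 0.    -0.001 -0.001]
d [ 0.012  0.002 -0.091] a [ 0.    -0.001 -0.001]
d [ 0.027  0.002 -0.136] a [ 0.    -0.001 -0.001]
d [ 0.047  0.002 -0.178] a [ 0.    -0.001 -0.001]
d [ 0.072  0.002 -0.217] a [ 0.    -0.001 -0.001]
d [ 0.102  0.002 -0.254] a [ 0.    -0.001 -0.001]
d [ 0.136  0.002 -0.286] a [ 0.    -0.001 -0.001]
d [ 0.173  0.002 -0.314] a [ 0.    -0.001 -0.001]
d [ 0.213  0.002 -0.337] a [ 0.    -0.001 -0.001]
d [ 0.256  0.002 -0.356] a [ 0.    -0.001 -0.001]
d [ 0.301  0.002 -0.369] a [ 0.    -0.001 -0.001]
d [ 0.347  0.002 -0.377] a [ 0.    -0.001 -0.001]
d [ 0.394  0.002 -0.379] a [ 0.    -0.001 -0.001]
d [ 0.441  0.002 -0.375] a [ 0.    -0.001 -0.001]
d [ 0.487  0.002 -0.366] a [ 0.    -0.001 -0.001]
```

```bash
python3 -m pendant '[{"dx":0.002,"dy":0.002,"dz":-0.046,"ax":0,"ay":0,"az":0,"grip":-1},{"dx":0.012,"dy":0.002,"dz":-0.091,"ax":0,"ay":0,"az":0,"grip":-1},{"dx":0.027,"dy":0.002,"dz":-0.136,"ax":0,"ay":0,"az":0,"grip":-1},{"dx":0.047,"dy":0.002,"dz":-0.178,"ax":0,"ay":0,"az":0,"grip":-1},{"dx":0.072,"dy":0.002,"dz":-0.217,"ax":0,"ay":0,"az":0,"grip":-1},{"dx":0.102,"dy":0.002,"dz":-0.254,"ax":0,"ay":0,"az":0,"grip":-1},{"dx":0.102,"dy":0.002,"dz":-0.254,"ax":0,"ay":0,"az":0,"grip":-1}]' 10
python3 - <<'E'
from h import *
print(bot.state()["force"],lid(.72)); rows([(lid(t),down(YAW)) for t in np.arange(.84,1.81,.12)])
E
```

```text
clock: 3.9
tcp_pos: [0.5243, 0.0769, 0.1538]
orientation: [-3.141, -0.001, -0.045]
force: [-1.6, 5.0, 3.7]
width: 0.0137
finger_force: 10.0
[-1.58740788  5.03685085  3.71445856] [np.float64(0.5234017338918813), np.float64(0.07633404088534024), np.float64(0.15287123174411338)]
d [ 0.032  0.001 -0.03 ] a [-0.001 -0.001 -0.002]
d [ 0.069  0.001 -0.058] a [-0.001 -0.001 -0.002]
d [ 0.11   0.001 -0.082] a [-0.001 -0.001 -0.002]
d [ 0.153  0.001 -0.1  ] a [-0.001 -0.001 -0.002]
d [ 0.198  0.001 -0.113] a [-0.001 -0.001 -0.002]
d [ 0.244  0.001 -0.121] a [-0.001 -0.001 -0.002]
d [ 0.29   0.001 -0.123] a [-0.001 -0.001 -0.002]
d [ 0.337  0.001 -0.119] a [-0.001 -0.001 -0.002]
d [ 0.383  0.001 -0.11 ] a [-0.001 -0.001 -0.002]
```

```bash
python3 -m pendant '[{"dx":0.032,"dy":-0.001,"dz":-0.03,"ax":0,"ay":0,"az":0,"grip":-1},{"dx":0.069,"dy":-0.001,"dz":-0.058,"ax":0,"ay":0,"az":0,"grip":-1},{"dx":0.11,"dy":-0.001,"dz":-0.082,"ax":0,"ay":0,"az":0,"grip":-1},{"dx":0.153,"dy":-0.001,"dz":-0.1,"ax":0,"ay":0,"az":0,"grip":-1},{"dx":0.198,"dy":-0.001,"dz":-0.113,"ax":0,"ay":0,"az":0,"grip":-1},{"dx":0.244,"dy":-0.001,"dz":-0.121,"ax":0,"ay":0,"az":0,"grip":-1},{"dx":0.29,"dy":-0.001,"dz":-0.123,"ax":0,"ay":0,"az":0,"grip":-1},{"dx":0.337,"dy":-0.001,"dz":-0.119,"ax":0,"ay":0,"az":0,"grip":-1},{"dx":0.355,"dy":-0.001,"dz":-0.115,"ax":0,"ay":0,"az":0,"grip":-1},{"dx":0.355,"dy":-0.001,"dz":-0.115,"ax":0,"ay":0,"az":0,"grip":-1}]' 10
python3 - <<'E'
from h import *
print(bot.state()["force"],lid(1.73))
E
```

```text
clock: 5.15
tcp_pos: [0.666, 0.0706, 0.199]
orientation: [-3.141, -0.001, -0.045]
force: [1.7, 4.0, 1.4]
width: 0.0136
finger_force: 10.0
[1.71667701 3.97790939 1.37159246] [np.float64(0.6665938132665571), np.float64(0.0701729837391828), np.float64(0.200393070990735)]
```

Lid up to about 1.73. I'll release, rise, and go back for a look at the inside of the box.

```bash
python3 -m pendant '[{"dx":0,"dy":0,"dz":0,"ax":0,"ay":0,"az":0,"grip":0},{"dx":0,"dy":0,"dz":0,"ax":0,"ay":0,"az":0,"grip":0},{"dx":0,"dy":0,"dz":0,"ax":0,"ay":0,"az":0,"grip":0},{"dx":0,"dy":0,"dz":-0.15,"ax":0,"ay":0,"az":0,"grip":0},{"dx":-0.12,"dy":0,"dz":-0.15,"ax":0,"ay":0,"az":0,"grip":0},{"dx":-0.25,"dy":0,"dz":-0.15,"ax":0,"ay":0,"az":0,"grip":0},{"dx":-0.4,"dy":0,"dz":-0.05,"ax":0,"ay":0,"az":0,"grip":0},{"dx":-0.4,"dy":0,"dz":-0.05,"ax":0,"ay":0,"az":0,"grip":0},{"dx":-0.4,"dy":0,"dz":-0.05,"ax":0,"ay":0,"az":0,"grip":0}]' 10
python3 - <<'E'
from h import *
s=bot.state(); f=bot.grab_frame("wrist"); cv2.imwrite("pics/w2.png",f["frame"]); W=wcloud(f,s); np.savez("/tmp/w2.npz",W=W,im=f["frame"])
# points inside the box, in box coordinates
d=W[...,:2]-C; a=d@bx; b=d@np.array([-bx[1],bx[0]])
ins=(abs(a)<.055)&(abs(b)<.040); z=W[...,2]
print("floor/top z",np.round(np.percentile(z[ins],[2,10,50,90,98]),4))
m=ins&(z>.026)&(z<.045); p=W[m]; r=cv2.minAreaRect(p[:,:2].astype(np.float32)*1000); print(len(p),r,np.cov(p[:,:2].T)[0])
w,v=np.linalg.eigh(np.cov(p[:,:2].T)); print("yaw",np.arctan(v[1,1]/v[0,1]),"mean",p.mean(0))
print(np.round([np.median(z[m&(abs(a-k)<.006)]) for k in np.arange(-.05,.051,.01)],4))
E
```

```text
clock: 6.28
tcp_pos: [0.5056, 0.0777, 0.2191]
orientation: [3.142, -0.0, -0.045]
force: [0.3, 0.7, 0.7]
width: 0.0457
finger_force: 0.0
floor/top z [0.017  0.0189 0.3208 0.3429 0.3471]
1530 ((572.0463256835938, 73.40065002441406), (95.89107513427734, 22.990102767944336), 9.088481903076172) [0.00070859 0.00010894]
yaw 0.16109238106899387 mean [0.5740621  0.07361849 0.0350043 ]
[0.0285 0.0287 0.0289 0.0365 0.037  0.0367 0.0369 0.0369 0.0369 0.0367
 0.0355]
```

View pics/w2.png

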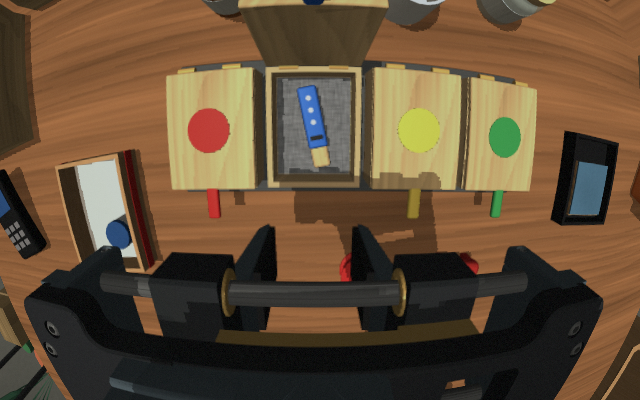

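The blue box is open with its lid at the top of the picture. The whistle lies at about (313,125), centre (0.572, 0.073), with yaw 0.16.

Run:
```python
from h import *
rows([((.575,.0737,.12),down(.159)),((.575,.0737,.022),down(.159))])
```

```text
d [0.171 0.003 0.249] a [-0.    -0.001 -0.195]
d [0.171 0.003 0.494] a [-0.    -0.001 -0.195]
```

```bash
python3 -m pendant '[{"dx":0.1,"dy":0.002,"dz":0.1,"ax":0,"ay":0,"az":-0.1,"grip":-0.1},{"dx":0.171,"dy":0.003,"dz":0.2,"ax":0,"ay":0,"az":-0.195,"grip":-0.1},{"dx":0.171,"dy":0.003,"dz":0.25,"ax":0,"ay":0,"az":-0.195,"grip":-0.1},{"dx":0.171,"dy":0.003,"dz":0.25,"ax":0,"ay":0,"az":-0.195,"grip":-0.1},{"dx":0.171,"dy":0.003,"dz":0.25,"ax":0,"ay":0,"az":-0.195,"grip":-0.1}]' 10
python3 - <<'E'
from h import *
rows([((.575,.0737,.022),down(.159))])
E
```

```text
clock: 6.95
tcp_pos: [0.5742, 0.0736, 0.12]
orientation: [3.142, -0.001, 0.159]
force: [-0.4, -0.0, 1.3]
width: 0.041
finger_force: 0.0
d [ 0.002 -0.     0.245] a [ 0.    -0.001 -0.   ]
```

```bash
python3 -m pendant '[{"dx":0.001,"dy":0,"dz":0.08,"ax":0,"ay":0,"az":0,"grip":-0.1},{"dx":0.001,"dy":0,"dz":0.16,"ax":0,"ay":0,"az":0,"grip":-0.1},{"dx":0.001,"dy":0,"dz":0.22,"ax":0,"ay":0,"az":0,"grip":-0.1},{"dx":0.001,"dy":0,"dz":0.245,"ax":0,"ay":0,"az":0,"grip":-0.1},{"dx":0.001,"dy":0,"dz":0.245,"ax":0,"ay":0,"az":0,"grip":-0.1},{"dx":0.001,"dy":0,"dz":0.245,"ax":0,"ay":0,"az":0,"grip":-1},{"dx":0.001,"dy":0,"dz":0.245,"ax":0,"ay":0,"az":0,"grip":-1},{"dx":0.001,"dy":0,"dz":0.245,"ax":0,"ay":0,"az":0,"grip":-1},{"dx":0.001,"dy":0,"dz":0.245,"ax":0,"ay":0,"az":0,"grip":-1}]' 12
```

```text
clock: 8.07
tcp_pos: [0.5746, 0.0736, 0.0216]
orientation: [3.142, -0.001, 0.159]
force: [-2.3, 0.5, 7.9]
width: 0.0216
finger_force: 12.0
```

```bash
python3 -m pendant '[{"dx":0,"dy":0,"dz":-0.06,"ax":0,"ay":0,"az":0,"grip":-1},{"dx":0,"dy":0,"dz":-0.14,"ax":0,"ay":0,"az":0,"grip":-1},{"dx":0,"dy":0,"dz":-0.24,"ax":0,"ay":0,"az":0,"grip":-1},{"dx":0,"dy":0,"dz":-0.34,"ax":0,"ay":0,"az":0,"grip":-1},{"dx":0,"dy":0,"dz":-0.38,"ax":0,"ay":0,"az":0,"grip":-1},{"dx":0,"dy":0,"dz":-0.38,"ax":0,"ay":0,"az":0,"grip":-1}]' 12
python3 - <<'E'
from h import *
rows([((.48,.4155,.17),down(.02))])
E
```

```text
clock: 8.82
tcp_pos: [0.5744, 0.0736, 0.1733]
orientation: [3.141, -0.002, 0.159]
force: [0.1, -0.7, -0.5]
width: 0.022
finger_force: 12.0
d [-0.097 -0.881  0.008] a [-0.    -0.001  0.133]
```

```bash
python3 -m pendant '[{"dx":-0.01,"dy":-0.06,"dz":0,"ax":0,"ay":0,"az":0.01,"grip":-1},{"dx":-0.02,"dy":-0.17,"dz":0,"ax":0,"ay":0,"az":0.03,"grip":-1},{"dx":-0.035,"dy":-0.3,"dz":0,"ax":0,"ay":0,"az":0.05,"grip":-1},{"dx":-0.05,"dy":-0.44,"dz":0,"ax":0,"ay":0,"az":0.07,"grip":-1},{"dx":-0.065,"dy":-0.58,"dz":0,"ax":0,"ay":0,"az":0.09,"grip":-1},{"dx":-0.08,"dy":-0.71,"dz":0,"ax":0,"ay":0,"az":0.11,"grip":-1},{"dx":-0.09,"dy":-0.82,"dz":0,"ax":0,"ay":0,"az":0.125,"grip":-1},{"dx":-0.097,"dy":-0.88,"dz":0.008,"ax":0,"ay":0,"az":0.133,"grip":-1},{"dx":-0.097,"dy":-0.88,"dz":0.008,"ax":0,"ay":0,"az":0.133,"grip":-1},{"dx":-0.097,"dy":-0.88,"dz":0.008,"ax":0,"ay":0,"az":0.133,"grip":-1}]' 12
python3 - <<'E'
from h import *
rows([((.48,.4155,.03),down(.02)),((.48,.4155,.011),down(.02))]); s=bot.state()
f=bot.grab_frame("wrist"); cv2.imwrite("pics/w3.png",f["frame"]); W=wcloud(f,s)
p=W.reshape(-1,3); g=p[(p[:,2]>.038)&(p[:,2]<.052)&(abs(p[:,0]-.477)<.1)&(abs(p[:,1]-.39)<.08)]
print(len(g),np.round(np.percentile(g,[1,99],0),4).tolist())
q=p[(p[:,2]>-.003)&(p[:,2]<.02)&(abs(p[:,0]-.477)<.06)&(abs(p[:,1]-.40)<.05)]; print("floor",np.round(np.percentile(q[:,2],[10,50,90]),4))
E
```

```text
clock: 10.07
tcp_pos: [0.4796, 0.4139, 0.1683]
orientation: [3.14, 0.001, 0.02]
force: [1.2, -0.0, -0.6]
width: 0.0219
finger_force: 12.0
d [ 0.002 -0.004  0.346] a [0.001 0.001 0.   ]
d [ 0.002 -0.004  0.393] a [0.001 0.001 0.   ]
3821 [[0.4262, 0.3252, 0.039], [0.5622, 0.4563, 0.0481]]
floor [0.0047 0.0057 0.0067]
```

View pics/w3.png

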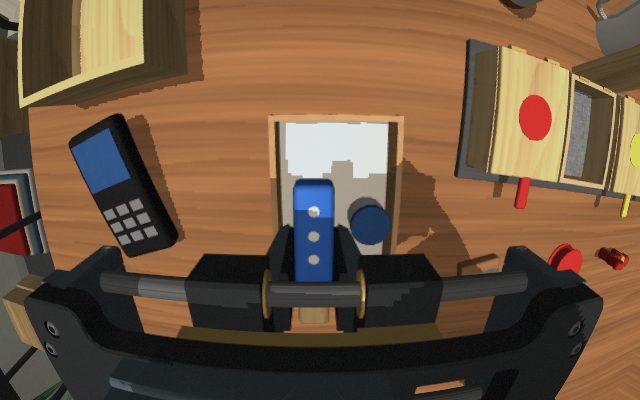

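The whistle is held level over the empty half of the gift box (313,240), and the tin at (370,222) is clear of the fingers. I'll lower it.

```bash
python3 -m pendant '[{"dx":0.002,"dy":-0.004,"dz":0.1,"ax":0,"ay":0,"az":0,"grip":-1},{"dx":0.002,"dy":-0.004,"dz":0.2,"ax":0,"ay":0,"az":0,"grip":-1},{"dx":0.002,"dy":-0.004,"dz":0.29,"ax":0,"ay":0,"az":0,"grip":-1},{"dx":0.002,"dy":-0.004,"dz":0.34,"ax":0,"ay":0,"az":0,"grip":-1},{"dx":0.002,"dy":-0.004,"dz":0.37,"ax":0,"ay":0,"az":0,"grip":-1},{"dx":0.002,"dy":-0.004,"dz":0.385,"ax":0,"ay":0,"az":0,"grip":-1},{"dx":0.002,"dy":-0.004,"dz":0.385,"ax":0,"ay":0,"az":0,"grip":-1},{"dx":0.002,"dy":-0.004,"dz":0.385,"ax":0,"ay":0,"az":0,"grip":-1}]' 12
python3 -m pendant '[{"dx":0,"dy":0,"dz":0.004,"ax":0,"ay":0,"az":0,"grip":-1},{"dx":0,"dy":0,"dz":0.007,"ax":0,"ay":0,"az":0,"grip":-1},{"dx":0,"dy":0,"dz":0.007,"ax":0,"ay":0,"az":0,"grip":-1},{"dx":0,"dy":0,"dz":0.007,"ax":0,"ay":0,"az":0,"grip":-1}]' 12
```

```text
clock: 11.12
tcp_pos: [0.4811, 0.4169, 0.0164]
orientation: [-3.141, -0.001, 0.02]
force: [-0.5, -1.1, 0.1]
width: 0.0222
finger_force: 12.0
clock: 11.62
tcp_pos: [0.4806, 0.4165, 0.0128]
orientation: [3.142, 0.0, 0.02]
force: [-0.4, -0.3, -0.3]
width: 0.0217
finger_force: 12.0
```

```bash
for i in 1; do python3 -m pendant '[{"dx":0,"dy":0,"dz":0.003,"ax":0,"ay":0,"az":0,"grip":-1},{"dx":0,"dy":0,"dz":0.005,"ax":0,"ay":0,"az":0,"grip":-1},{"dx":0,"dy":0,"dz":0.005,"ax":0,"ay":0,"az":0,"grip":-1}]' 12; done
python3 -m pendant '[{"dx":0,"dy":0,"dz":0.002,"ax":0,"ay":0,"az":0,"grip":-1},{"dx":0,"dy":0,"dz":0.002,"ax":0,"ay":0,"az":0,"grip":-1}]' 12
```

```text
clock: 12.0
tcp_pos: [0.4806, 0.4165, 0.0106]
orientation: [3.141, 0.0, 0.02]
force: [0.7, -0.1, -0.2]
width: 0.0221
finger_force: 12.0
clock: 12.25
tcp_pos: [0.4806, 0.4165, 0.0099]
orientation: [3.142, 0.0, 0.02]
force: [-1.2, 0.7, -0.6]
width: 0.0218
finger_force: 12.0
```

```bash
python3 -m pendant '[{"dx":0,"dy":0,"dz":0.002,"ax":0,"ay":0,"az":0,"grip":-1},{"dx":0,"dy":0,"dz":0.002,"ax":0,"ay":0,"az":0,"grip":-1}]' 12
python3 - <<'E'
from h import *
for i in range(3): print(bot.state()["force"][2]); bot.grab_frame("wrist")
E
```

```text
clock: 12.5
tcp_pos: [0.4807, 0.4166, 0.0096]
orientation: [3.141, 0.0, 0.02]
force: [-2.5, -1.3, 8.7]
width: 0.0218
finger_force: 12.0
8.708937282924259
7.144166572425473
7.063519279939601
```

The whistle is on the floor (7 N contact). I'll open slightly and lift.

```bash
python3 -m pendant '[{"dx":0,"dy":0,"dz":0,"ax":0,"ay":0,"az":0,"grip":-0.3},{"dx":0,"dy":0,"dz":0,"ax":0,"ay":0,"az":0,"grip":-0.3},{"dx":0,"dy":0,"dz":0,"ax":0,"ay":0,"az":0,"grip":-0.3},{"dx":0,"dy":0,"dz":-0.04,"ax":0,"ay":0,"az":0,"grip":-0.3},{"dx":0,"dy":0,"dz":-0.12,"ax":0,"ay":0,"az":0,"grip":-0.3},{"dx":0,"dy":0,"dz":-0.25,"ax":0,"ay":0,"az":0,"grip":-0.3},{"dx":0,"dy":0,"dz":-0.4,"ax":0,"ay":0,"az":0,"grip":-0.3},{"dx":0,"dy":0,"dz":-0.55,"ax":0,"ay":0,"az":0,"grip":0},{"dx":0,"dy":0,"dz":-0.65,"ax":0,"ay":0,"az":0,"grip":0},{"dx":0,"dy":0,"dz":-0.65,"ax":0,"ay":0,"az":0,"grip":0}]' 10
python3 - <<'E'
from h import *
s=bot.state(); f=bot.grab_frame("wrist"); W=wcloud(f,s); p=W.reshape(-1,3)
m=(p[:,2]>.014)&(p[:,2]<.035)&(abs(p[:,0]-.477)<.07)&(abs(p[:,1]-.412)<.032); q=p[m]
r=cv2.minAreaRect(q[:,:2].astype(np.float32)*1000); print(len(q),r,np.percentile(q[:,2],[10,50,90]))
f=bot.grab_frame("top"); cv2.imwrite("pics/top1.png",cv2.resize(f["frame"][130:290,120:420],None,fx=2.5,fy=2.5))
q=lid(1.73); rows([((.6,.25,.31),down(YAW)),((q[0],q[1],.31),down(YAW)),(q,down(YAW))])
E
```

```text
clock: 13.9
tcp_pos: [0.4818, 0.4175, 0.274]
orientation: [-3.138, -0.005, 0.02]
force: [-0.1, -0.1, -0.7]
width: 0.0452
finger_force: 0.0
1000 ((478.6016540527344, 414.7039794921875), (97.2327651977539, 21.013429641723633), 0.7912530303001404) [0.01669412 0.02440714 0.02589053]
d [ 0.291  0.422 -0.101] a [-0.    -0.001  0.06 ]
d [ 0.448  0.875 -0.101] a [-0.    -0.001  0.06 ]
d [0.448 0.875 0.173] a [-0.    -0.001  0.06 ]
```

View pics/top1.png

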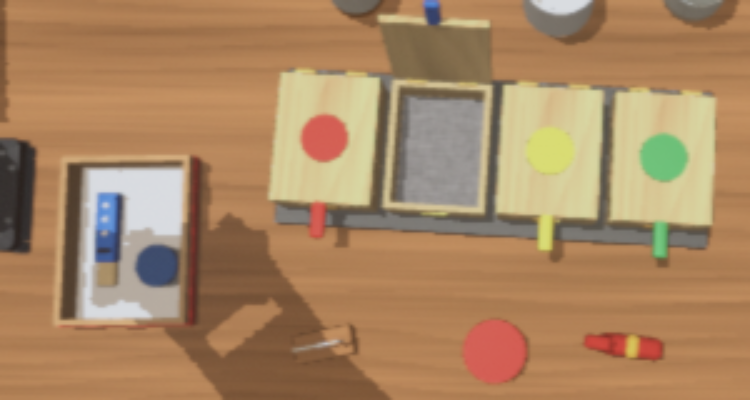

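The whistle lies flat at (107,240) beside the tin (157,265), and the blue lid still stands up with its tab at (432,12). Next I'll regrip the tab.

```bash
python3 -m pendant '[{"dx":0.05,"dy":0.1,"dz":-0.03,"ax":0,"ay":0,"az":0.01,"grip":0},{"dx":0.12,"dy":0.24,"dz":-0.03,"ax":0,"ay":0,"az":0.02,"grip":0},{"dx":0.2,"dy":0.38,"dz":-0.03,"ax":0,"ay":0,"az":0.03,"grip":0},{"dx":0.27,"dy":0.52,"dz":-0.03,"ax":0,"ay":0,"az":0.04,"grip":0},{"dx":0.34,"dy":0.66,"dz":-0.03,"ax":0,"ay":0,"az":0.05,"grip":0},{"dx":0.4,"dy":0.78,"dz":-0.03,"ax":0,"ay":0,"az":0.06,"grip":0},{"dx":0.448,"dy":0.87,"dz":-0.03,"ax":0,"ay":0,"az":0.06,"grip":0},{"dx":0.448,"dy":0.875,"dz":-0.03,"ax":0,"ay":0,"az":0.06,"grip":0},{"dx":0.448,"dy":0.875,"dz":-0.03,"ax":0,"ay":0,"az":0.06,"grip":0}]' 10
python3 - <<'E'
from h import *
q=lid(1.73); rows([(q,down(YAW))])
E
```

```text
clock: 15.12
tcp_pos: [0.6661, 0.0703, 0.2799]
orientation: [3.142, 0.002, -0.043]
force: [-0.4, -0.4, 0.7]
width: 0.0457
finger_force: 0.0
d [0.002 0.    0.199] a [ 0.     0.002 -0.   ]
```

```bash
python3 -m pendant '[{"dx":0.001,"dy":0,"dz":0.1,"ax":0,"ay":0,"az":0,"grip":0},{"dx":0.001,"dy":0,"dz":0.19,"ax":0,"ay":0,"az":0,"grip":0},{"dx":0.001,"dy":0,"dz":0.199,"ax":0,"ay":0,"az":0,"grip":0},{"dx":0.001,"dy":0,"dz":0.199,"ax":0,"ay":0,"az":0,"grip":-1},{"dx":0.001,"dy":0,"dz":0.199,"ax":0,"ay":0,"az":0,"grip":-1},{"dx":0.001,"dy":0,"dz":0.199,"ax":0,"ay":0,"az":0,"grip":-1},{"dx":0.001,"dy":0,"dz":0.199,"ax":0,"ay":0,"az":0,"grip":-1}]' 10
python3 - <<'E'
from h import *
rows([(lid(t),down(YAW)) for t in np.arange(1.61,-.001,-.115)])
E
```

```text
clock: 16.0
tcp_pos: [0.6677, 0.0706, 0.2025]
orientation: [-3.141, -0.001, -0.043]
force: [-0.5, 3.6, 3.4]
width: 0.0138
finger_force: 10.0
d [-0.049  0.001 -0.001] a [-0.001 -0.001  0.   ]
d [-0.094  0.001 -0.001] a [-0.001 -0.001  0.   ]
d [-0.139  0.001  0.004] a [-0.001 -0.001  0.   ]
d [-0.182  0.001  0.014] a [-0.001 -0.001  0.   ]
d [-0.225  0.001  0.028] a [-0.001 -0.001  0.   ]
d [-0.265  0.001  0.048] a [-0.001 -0.001  0.   ]
d [-0.303  0.001  0.072] a [-0.001 -0.001  0.   ]
d [-0.338  0.001  0.1  ] a [-0.001 -0.001  0.   ]
d [-0.369  0.001  0.132] a [-0.001 -0.001  0.   ]
d [-0.397  0.001  0.168] a [-0.001 -0.001  0.   ]
d [-0.42   0.001  0.206] a [-0.001 -0.001  0.   ]
d [-0.439  0.001  0.247] a [-0.001 -0.001  0.   ]
d [-0.452  0.001  0.289] a [-0.001 -0.001  0.   ]
d [-0.461  0.001  0.333] a [-0.001 -0.001  0.   ]
d [-0.465  0.001  0.378] a [-0.001 -0.001  0.   ]
```

```bash
python3 -m pendant '[{"dx":-0.049,"dy":0,"dz":-0.002,"ax":0,"ay":0,"az":0,"grip":-1},{"dx":-0.094,"dy":0,"dz":-0.001,"ax":0,"ay":0,"az":0,"grip":-1},{"dx":-0.139,"dy":0,"dz":0.004,"ax":0,"ay":0,"az":0,"grip":-1},{"dx":-0.182,"dy":0,"dz":0.014,"ax":0,"ay":0,"az":0,"grip":-1},{"dx":-0.225,"dy":0,"dz":0.028,"ax":0,"ay":0,"az":0,"grip":-1},{"dx":-0.265,"dy":0,"dz":0.048,"ax":0,"ay":0,"az":0,"grip":-1},{"dx":-0.303,"dy":0,"dz":0.072,"ax":0,"ay":0,"az":0,"grip":-1},{"dx":-0.338,"dy":0,"dz":0.1,"ax":0,"ay":0,"az":0,"grip":-1},{"dx":-0.338,"dy":0,"dz":0.1,"ax":0,"ay":0,"az":0,"grip":-1}]' 10
python3 - <<'E'
from h import *
rows([(lid(t),down(YAW)) for t in np.arange(.69,-.001,-.115)]+[(lid(-.02),down(YAW))])
E
```

```text
clock: 17.12
tcp_pos: [0.5311, 0.0765, 0.161]
orientation: [-3.141, 0.001, -0.043]
force: [-1.3, 7.9, 0.2]
width: 0.0142
finger_force: 10.0
d [-0.027  0.001  0.029] a [-0.001  0.001  0.   ]
d [-0.054  0.001  0.065] a [-0.001  0.001  0.   ]
d [-0.077  0.001  0.103] a [-0.001  0.001  0.   ]
d [-0.096  0.001  0.144] a [-0.001  0.001  0.   ]
d [-0.11   0.001  0.186] a [-0.001  0.001  0.   ]
d [-0.119  0.001  0.23 ] a [-0.001  0.001  0.   ]
d [-0.122  0.002  0.275] a [-0.001  0.001  0.   ]
d [-0.122  0.002  0.283] a [-0.001  0.001  0.   ]
```

```bash
python3 -m pendant '[{"dx":-0.027,"dy":-0.002,"dz":0.029,"ax":0,"ay":0,"az":0,"grip":-1},{"dx":-0.054,"dy":-0.002,"dz":0.065,"ax":0,"ay":0,"az":0,"grip":-1},{"dx":-0.077,"dy":-0.002,"dz":0.103,"ax":0,"ay":0,"az":0,"grip":-1},{"dx":-0.096,"dy":-0.002,"dz":0.144,"ax":0,"ay":0,"az":0,"grip":-1},{"dx":-0.11,"dy":-0.002,"dz":0.186,"ax":0,"ay":0,"az":0,"grip":-1},{"dx":-0.119,"dy":-0.002,"dz":0.23,"ax":0,"ay":0,"az":0,"grip":-1},{"dx":-0.122,"dy":-0.002,"dz":0.272,"ax":0,"ay":0,"az":0,"grip":-1},{"dx":-0.122,"dy":-0.002,"dz":0.28,"ax":0,"ay":0,"az":0,"grip":-1},{"dx":-0.122,"dy":-0.002,"dz":0.28,"ax":0,"ay":0,"az":0,"grip":-1}]' 10
python3 - <<'E'
from h import *
print(bot.state()["force"],lid(0))
E
```

```text
clock: 18.25
tcp_pos: [0.483, 0.0788, 0.0487]
orientation: [3.141, 0.001, -0.043]
force: [-1.3, 2.5, 0.7]
width: 0.014
finger_force: 10.0
[-1.27506378  2.48903229  0.67042714] [np.float64(0.4820841165378451), np.float64(0.07811179425530983), np.float64(0.051000000000000004)]
```

```bash
python3 -m pendant '[{"dx":0,"dy":0,"dz":0.005,"ax":0,"ay":0,"az":0,"grip":-1},{"dx":0,"dy":0,"dz":0.008,"ax":0,"ay":0,"az":0,"grip":-1},{"dx":0,"dy":0,"dz":0.008,"ax":0,"ay":0,"az":0,"grip":-1}]' 10
python3 - <<'E'
from h import *
s=bot.state(); print(s["force"]); f=bot.grab_frame("wrist"); W=wcloud(f,s)
d=W[...,:2]-C; a=d@bx; b=d@np.array([-bx[1],bx[0]])
for o in (0,.112,-.112): print([round(float(np.median(W[...,2][(abs(a-k)<.004)&(abs(b-o)<.04)&(W[...,2]<.13)])),4) for k in (-.055,-.03,0,.03,.055)])
E
```

```text
clock: 18.62
tcp_pos: [0.4836, 0.0789, 0.0463]
orientation: [3.142, 0.0, -0.043]
force: [-3.2, 1.8, 11.8]
width: 0.0141
finger_force: 10.0
[-3.20919385  1.78351653 11.83975576]
[0.0687, 0.0688, 0.0693, 0.069, 0.0687]
[0.0705, 0.07, 0.0702, 0.0695, 0.0692]
[0.0713, 0.0708, 0.0706, 0.0696, 0.0692]
```

The lid is level and seated, with 12 N of contact. I'll release, rise and check.

```bash
python3 -m pendant '[{"dx":0,"dy":0,"dz":0,"ax":0,"ay":0,"az":0,"grip":0},{"dx":0,"dy":0,"dz":0,"ax":0,"ay":0,"az":0,"grip":0},{"dx":0,"dy":0,"dz":0,"ax":0,"ay":0,"az":0,"grip":0},{"dx":0,"dy":0,"dz":-0.1,"ax":0,"ay":0,"az":0,"grip":0},{"dx":0,"dy":0,"dz":-0.25,"ax":0,"ay":0,"az":0,"grip":0},{"dx":0,"dy":0,"dz":-0.4,"ax":0,"ay":0,"az":0,"grip":0},{"dx":0,"dy":0,"dz":-0.4,"ax":0,"ay":0,"az":0,"grip":0},{"dx":0,"dy":0,"dz":-0.4,"ax":0,"ay":0,"az":0,"grip":0},{"dx":0,"dy":0,"dz":-0.4,"ax":0,"ay":0,"az":0,"grip":0}]' 10
python3 - <<'E'
from h import *
s=bot.state(); f=bot.grab_frame("wrist"); W=wcloud(f,s)
d=W[...,:2]-C; a=d@bx; b=d@np.array([-bx[1],bx[0]])
for o in (0,.112,-.112): print([round(float(np.median(W[...,2][(abs(a-k)<.004)&(abs(b-o)<.04)&(W[...,2]<.13)])),4) for k in (-.055,-.03,0,.03,.055)])
f=bot.grab_frame("scene"); cv2.imwrite("pics/scene1.png",f["frame"])
E
```

```text
clock: 19.8
tcp_pos: [0.4826, 0.0787, 0.205]
orientation: [3.141, 0.002, -0.043]
force: [0.0, 0.2, -0.5]
width: 0.0456
finger_force: 0.0
[0.0689, 0.069, 0.0695, 0.0691, 0.0691]
[0.0703, 0.0701, 0.0702, 0.0695, 0.0692]
[0.0712, 0.0707, 0.0706, 0.0697, 0.0692]
```

View pics/scene1.png

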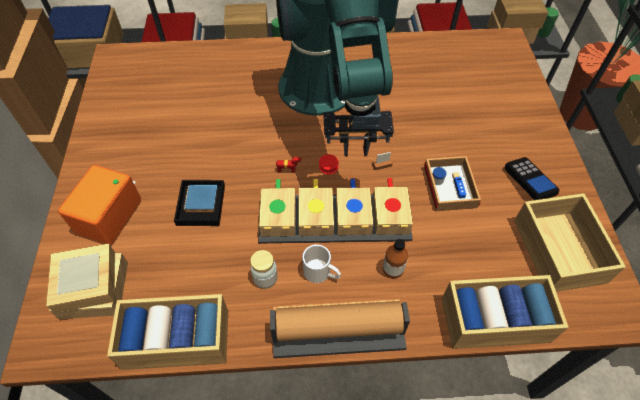

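All four lids are shut, with blue at (353,205). The whistle lies in the gift box at (459,185) beside the tin at (439,174), and nothing else has moved. Handing in.

```bash
python3 -c "
from rig import bot
print(bot.finish_job())"
```

```text
the job is handed in; nothing more can be done
None
```

The wooden whistle from the blue box lies flat on the gift box floor beside the tin, the blue box is shut again, nothing else looked moved in the last picture, and the job was handed in at about 20 s.

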